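# Set the stop screw of the blank gauge to the setting block

## Robot

A 7-joint arm with a two-finger parallel gripper is mounted at the origin on a cart in front of the work surface, level with it; the furniture and walls round the work are solid. World frame = base frame: x ahead of the robot, y to its left, z up, the work surface at z = 0. Lengths are in m, angles in rad, forces in N, time in s.
With the tool pointing down it reaches from about 0.4 to 0.9 m from the base axis. Payload 5.5 kg.
Tool frame: the origin (TCP) lies midway between the tips of the shut fingers; the grasp point (between the pads) lies 19 mm behind it (manip.grip_depth is the distance from the TCP to the grasp point, in m); z points along the fingers, y is the line along which they close (so a half turn about z gives the same grasp; the last joint's range is limited). The gripper opens to 92 mm and grips with 3 to 60 N. Pads are 19 mm wide; open, the fingers measure 130 mm over their backs; the gripper's body (75 mm by 190 mm) begins 47 mm behind the grasp point.
Start: joints at [-0.888, 0.501, -0.427, 1.55, 0.221, 1.138, -0.21], TCP at [0.265, 0.594, 0.227] pointing down, gripper open.
Joint ranges: [-2.88, 2.88], [-0.31, 2.03], [-1.54, 1.56], [0.2, 2.42], [-1.41, 4.55], [0.19, 2.02], [-2.57, 2.57]. Speed limits (rad/s): [2.57, 2.57, 3.14, 3.14, 3.14, 3.14, 3.14].

## Interface

Orientations are given as a unit quaternion [x, y, z, w].
In Python, from bench import manip, effector, viewer gives the robot as it stands. Calls block until the motion is done:
- manip.move_pose(position, orientation): joint-space move of the TCP to a pose.
- manip.servo_line(position, ori=None, vel=0.15): straight line of the TCP; ori=None keeps the orientation; vel is the mean speed in m/s.
- manip.movej(angles): joint-space move.
- effector.open_jaws() and effector.close(f_grip=None): open the fingers fully, or close them until they stop; f_grip is the grip in N (None keeps the last).
- manip.sleep(seconds).
- manip.solve_ik(position, orientation): joint angles nearest the present ones, or None.
- viewer.get_image(name): name is "scene" or "top" or "wrist"; returns the picture (420x560x3 uint8, red, green, blue); there is no depth.
- viewer.get_calibration(name): a dict with "vfov" (degrees; the focal length in pixels is half the picture's height over the tangent of half this angle, whatever the lens; pixels are square), "cx", "cy" (the principal point, pixels), "eye" and "attitude" of the camera in the world. Camera axes: x right, y down, z forward; pixel columns grow to the right and rows downward; lengths in m; the calibration is good to about 2 mm. A picture is of the moment at which its call begins: read the wrist's pose just before it. get_calibration takes no time and is no camera call; for the wrist camera it gives the pose at the moment of the call.
A pose or a line that the arm cannot do raises manip.PlanningError and nothing moves.
- manip.hand_in(): hands the job in; it is judged then, once.
Readings, each from a call of its own:
- manip.current_clock(): time.
- manip.current_q(): joint angles.
- manip.current_joint_velocities(): joint speeds.
- manip.current_tau(): joint torques, N m.
- manip.current_tool_pos(): TCP position.
- manip.current_tcp_rot(): TCP orientation.
- manip.current_force(): force on the tool from outside, world axes, zero at the start.
- manip.current_wrist_torque(): the same for the moment, N m.
- manip.current_finger_gap(): finger opening in m.
- manip.current_gripper_force(): force on a finger pad.
Only numpy, scipy, OpenCV 4.12 (cv2) and the standard library are available. Lean on these libraries where they do the work, as an engineer would, in place of code of your own. Each camera call takes 0.05 s, during which the arm holds its last target. There are 200 camera calls.

## Task

Set the passing gauge to the setting block: lay the block (the thick, long squared ash blank lying by itself at the left) on the gauge's sloping bed against the fence and slide it under the stop screw. Then take the flat-blade driver from the tool block, put its blade in the slot of the stop screw and turn it clockwise until the screw's nose lightly touches the block, so that the block would just drag beneath it but is not clamped. Stand the driver back upright in the hole it came from, and leave the other things on the bench alone.

Things in the scene. Friction and masses are not known exactly. Their poses are not given: they have to be found in the camera images.
- gauge: passing gauge, fixed: plywood foot board 132 x 260 x 12 mm, wooden wedge with a steel-faced bed sloping down 30 degrees towards the robot, a low dark fence along the bed's lower edge, and a grey C-arm over the bed that carries the stop screw. Origin on the bench below the C-arm; z up, x level towards the uphill side, y along the fence
- bed (a point): where the bed meets the fence's inner face, in line with the screw, 37 mm over the bench. x uphill along the bed, y along the fence to the left, z square off the bed (leaning 30 degrees towards the robot). Bed: y -70 to +170 mm (long side for feeding in), x 0 to 80; the fence stands 7 mm off the bed, 14 mm thick
- arm (a point): middle of the top of the C-arm, at x 12.5, z 77 mm from the bed point. The arm spans y -18 to +18 mm (its foot, 6 mm thick, y -30 to +30 at x 52 to 82); its underside is 47 mm off the bed, column at x 55 to 79, front end at x -5. Same axes as the bed point
- stop_screw: steel stop screw through the C-arm, square to the bed, axis at x 12.5, y 0 of the bed point. Origin in its flat nose (10 mm across), z from nose to head. The head is a knurled collar 34 mm across, rim 73 mm above the origin, open at the top, 26 mm inside, with a slotted steel disc sunk in it
- slot (a point): middle of the slot's floor, 60 mm from the nose along the screw's axis; axes of the stop screw. The slot is straight, along its y, 7 mm wide, 23 mm long, 8 mm deep (upper edges 68 mm, collar rim 73 mm from the nose) and turns with the screw
- screw_turn (a joint): turn of the stop screw in rad, 0 to 2.65, growing clockwise seen from the head, which feeds it down: coarse four-start thread, 20 mm a turn (3.18 mm per rad). At 0 the nose is 32.5 mm off the bed and the slot lies along the fence; it starts with the nose 28 to 30 mm off the bed. A friction pad holds it where it is left (about 0.05 N m to turn)
- block: the setting block: squared ash blank 25 x 151 x 25 mm, about 0.07 kg, the thickest and longest of the blanks, lying by itself on the bench at the left. Origin in the middle of its underside, y along its length
- block_mid (a point): the middle of the setting block, 12.5 mm from its faces and 75.5 mm from its ends
- driver: flat-blade driver, 138 mm, 0.12 kg, standing handle up in the tool block. Origin in the middle of the blade's edge, z to the handle. Blade 20 mm wide (x), 4 mm thick (y), thinned to 2.4 mm over the last 5 mm; shank 9 mm; ferrule 21 mm; flat-sided wooden handle from 68 to 138 mm, 32 mm wide (x), 22 mm thick (y). Its shoulder (at 68 mm) rests on the tool block
- stand: tool block, drilled wooden block fixed to the bench, 70 (x) x 150 (y) x 75 mm high. Origin in the middle of its underside. A hex key with a T-handle stands fixed in it at y -45 mm, up to 144 mm over the bench
- hole (a point): mouth of the driver's hole in the tool block, in its top face 75 mm over the bench, at y +45 mm of the block; upright, 27 mm wide, 70 mm deep
- blank_padauk: bystander: reddish squared blank 19 x 126 x 19 mm, origin in the middle of its underside
- blank_walnut: bystander: dark squared blank 20 x 121 x 20 mm, origin in the middle of its underside
- blank_maple: bystander: pale squared blank 19 x 131 x 19 mm, origin in the middle of its underside
- calipers: bystander: steel outside calipers lying flat, 155 x 85 x 11 mm, origin in the middle of the underside
Not all that is in view belongs to the job. Of the things that look like the driver, the smaller one is meant.

How it is judged:
By the outcome, as a careful person would: the job done as asked, in the order asked, and still so for the second after the job is handed in, with the robot touching nothing.
It also fails if it takes over 61 s, if anything falls off the work surface, if the arm or the gripper's body presses on something with over 40 N, if the wrist force passes 120 N, or if a joint passes its speed limit or range.

## Working session

There is one attempt and no reset: what is moved stays moved. The work goes in short steps, each a Python script; the robot and the scene stay as the last script left them, time stands still between calls to the robot, and variables do not carry over. Pictures are saved under pics/ and viewed, at most 10 in all, crops included, and the job is handed in when it is done.

```bash
ls; mkdir -p pics; python3 - <<'E'
from bench import manip, effector, viewer
import cv2
for n in ("scene","top"):
    im=viewer.get_image(n); cv2.imwrite(f"pics/{n}0.png",cv2.resize(im[:,:,::-1],(800,600),interpolation=cv2.INTER_CUBIC)); print(n,viewer.get_calibration(n))
print(manip.current_clock(),manip.current_tcp_rot(),viewer.get_calibration("wrist"))
E
```

```text
pics
scene {'vfov': 43.830877598269936, 'cx': 288.7226215830254, 'cy': 207.42494192584664, 'eye': array([-0.05849355, -0.47941482,  1.06452249]), 'attitude': array([ 0.83259676, -0.43311547,  0.15584531, -0.30806795])}
top {'vfov': 53.39955072930355, 'cx': 276.21392202924505, 'cy': 208.55185693654855, 'eye': array([ 0.3641445 , -0.01021834,  1.2763779 ]), 'attitude': array([ 0.73406395, -0.67030329,  0.07337771, -0.08036991])}
0.1 [ 2.08325092e-01  9.78059250e-01 -8.48827502e-04 -1.95813747e-04] {'vfov': 64.83296130830426, 'cx': 278.77920245833633, 'cy': 207.38226275105873, 'eye': array([0.18937949, 0.62739599, 0.383795  ]), 'attitude': array([0.82921674, 0.53763668, 0.08210609, 0.12886033])}
```

View pics/scene0.png

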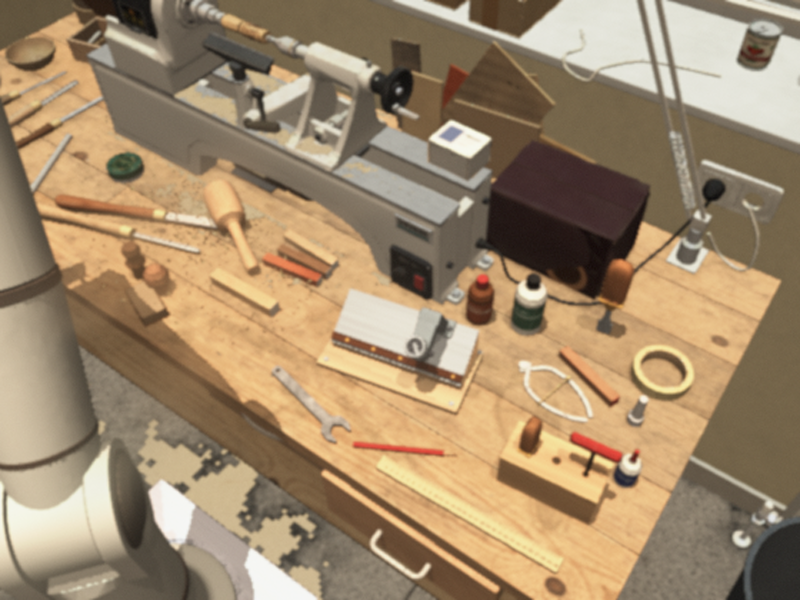

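View pics/top0.png

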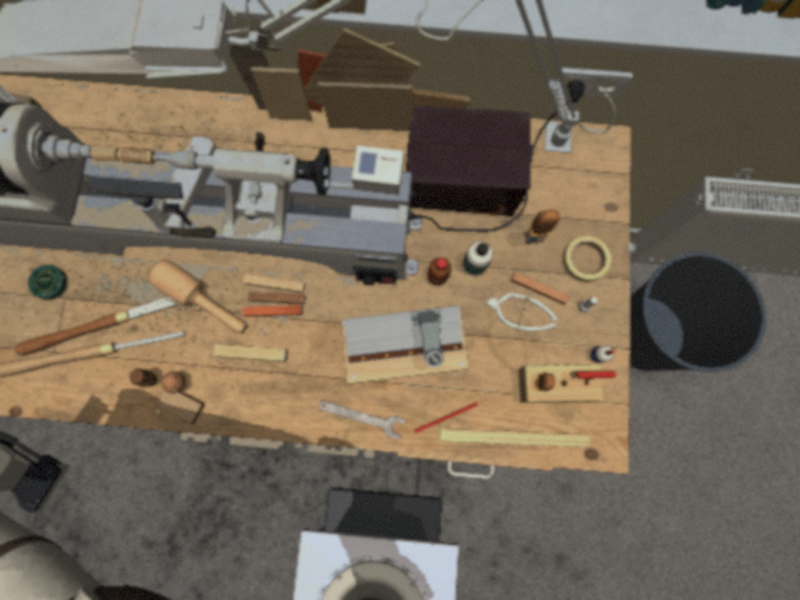

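The scene view shows the ash block alone at (244,290), the gauge's screw head at about (416,347), and the driver handle in the tool block at (533,430). In the top view they're at (250,353), (433,357) and (546,382). The larger look-alike driver stands at top (545,222).

```bash
cat > h.py <<'E'
import numpy as np, cv2
from scipy.spatial.transform import Rotation as R
from bench import manip, effector, viewer
def ray(c,p,s=1.0):
    f=210/np.tan(np.radians(c['vfov'])/2)
    d=R.from_quat(c['attitude']).apply([(p[0]/s-c['cx'])/f,(p[1]/s-c['cy'])/f,1.])
    return np.array(c['eye']),d/np.linalg.norm(d)
def plane(c,p,z,s=1.0):
    e,d=ray(c,p,s); return e+d*(z-e[2])/d[2]
def tri(obs,s=1.0):
    A=np.zeros((3,3));b=np.zeros(3);L=[]
    for c,p in obs:
        e,d=ray(c,p,s);M=np.eye(3)-np.outer(d,d);A+=M;b+=M@e;L.append((e,d))
    x=np.linalg.solve(A,b)
    return x,[np.linalg.norm(np.cross(x-e,d)) for e,d in L]
def proj(c,X):
    f=210/np.tan(np.radians(c['vfov'])/2)
    v=R.from_quat(c['attitude']).inv().apply(np.asarray(X)-c['eye'])
    return v[...,:2]/v[...,2:]*f+[c['cx'],c['cy']]
def down(yaw):  # tool z down, closing axis y at angle yaw from world y
    return (R.from_euler('z',yaw)*R.from_quat([0,1,0,0])).as_quat()
E
python3 - <<'E'
from h import *
np.set_printoptions(precision=4,suppress=True)
t=viewer.get_calibration("top");s=viewer.get_calibration("scene");k=800/560
for n,a,b in [("blockL",(214,347),(213,275)),("blockR",(286,349),(277,303)),("screw",(432,357),(416,347)),("driver",(546,381),(533,425)),("bedUL",(343,321),(350,293)),("bedUR",(461,308),(478,340)),("bedLL",(347,361),(333,340)),("footLL",(348,381),(319,361)),("footLR",(466,368),(460,408)),("stLL",(527,402),(500,480)),("stRL",(602,400),(597,515))]:
    print(n,*tri([(t,a),(s,b)],k))
# wrist cam in tool frame
c=viewer.get_calibration("wrist");T=R.from_quat(manip.current_tcp_rot())
print(T.inv().apply(c['eye']-manip.current_tool_pos()),(T.inv()*R.from_quat(c['attitude'])).as_matrix())
E
```

```text
blockL [0.5018 0.393  0.0018] [np.float64(0.0012243407724510933), np.float64(0.0012243407724511239)]
blockR [0.5104 0.2346 0.0175] [np.float64(0.00025948215077967814), np.float64(0.0002594821507795349)]
screw [ 0.5114 -0.0723  0.1171] [np.float64(0.0030091496265595816), np.float64(0.0030091496265595955)]
driver [ 0.4848 -0.2936  0.1294] [np.float64(0.004699385659069537), np.float64(0.004699385659069444)]
bedUL [0.5753 0.1144 0.0628] [np.float64(0.002146557428446267), np.float64(0.0021465574284462836)]
bedUR [ 0.6245 -0.1254  0.054 ] [np.float64(0.0007067652953599325), np.float64(0.0007067652953598572)]
bedLL [0.5002 0.1    0.0169] [np.float64(0.004243008886946155), np.float64(0.004243008886946289)]
footLL [0.4579 0.0956 0.0062] [np.float64(0.0022710692869707385), np.float64(0.002271069286970628)]
footLR [ 0.511  -0.1547  0.0116] [np.float64(0.007661336749611888), np.float64(0.00766133674961188)]
stLL [ 0.4457 -0.2802  0.01  ] [np.float64(0.0011971922420485157), np.float64(0.0011971922420485127)]
stRL [ 0.4627 -0.4274  0.0406] [np.float64(0.0004105777044872521), np.float64(0.00041057770448724287)]
[ 0.0828  0.0005 -0.158 ] [[-0.001  -0.9533 -0.302 ]
 [ 1.     -0.0007 -0.0009]
 [ 0.0007 -0.302   0.9533]]
```

```bash
cat >> h.py <<'E'
np.set_printoptions(precision=4,suppress=True)
def frame(xa,za):
    z=np.array(za,float);z/=np.linalg.norm(z);x=np.array(xa,float);x-=z*(x@z);x/=np.linalg.norm(x)
    return R.from_matrix(np.c_[x,np.cross(z,x),z])
def shot(name):
    c=viewer.get_calibration("wrist");im=viewer.get_image("wrist")
    cv2.imwrite(f"pics/{name}.png",im[:,:,::-1]);np.save(f"pics/{name}.npy",c,allow_pickle=True)
    return im,c
def load(name): return cv2.imread(f"pics/{name}.png"),np.load(f"pics/{name}.npy",allow_pickle=True).item()
E
python3 - <<'E'
from h import *
yaw=np.radians(12);gx=np.array([np.cos(yaw),np.sin(yaw),0]);gy=np.array([-np.sin(yaw),np.cos(yaw),0]);Z=np.array([0,0,1.])
n=-.5*gx+np.cos(np.pi/6)*Z
rim=np.array([.511,-.072,.125])
V=[("A",[.49,.31,.20],frame([0,1,0],-Z)),("B",[.52,.22,.20],frame([0,1,0],-Z)),
("C",rim+.07*n+.02*gy,frame(gy,-n)),("D",rim+.07*n-.06*gy,frame(gy,-n)),
("E",[.48,-.27,.23],frame([0,1,0],-Z)),("F",[.48,-.36,.23],frame([0,1,0],-Z))]
for nm,p,r in V:
    try: manip.move_pose(list(p),r.as_quat())
    except manip.PlanningError as e: print(nm,e);continue
    shot(nm);print(nm,manip.current_clock(),manip.current_q(),manip.current_tool_pos()-p)
ims=[load(k)[0] for k in "ABCDEF"]
m=np.vstack([np.hstack([cv2.resize(i,(400,300)) for i in ims[j:j+2]]) for j in (0,2)])
cv2.imwrite("pics/m1.png",m)
cv2.imwrite("pics/m2.png",np.hstack([cv2.resize(i,(400,300)) for i in ims[4:]]))
E
```

```text
A 1.5083 [-0.5004  0.3752 -0.1431  1.7662  0.0605  1.004  -0.6619] [-0.0012  0.0024  0.0001]
B 2.025 [-0.3616  0.3476 -0.1088  1.8049  0.0431  0.9911 -0.4857] [-0.0004  0.0014  0.0001]
C 3.6583 [ 1.1147  0.0236 -0.8755  2.3965 -0.6929  0.3225  1.0722] [0.0009 0.0009 0.0005]
D 4.125 [ 1.1817  0.1353 -0.7776  2.3044 -0.6057  0.3741  1.1661] [ 0.0002  0.0008 -0.0002]
E 4.9833 [ 0.8104  0.3158 -0.4236  1.8035  0.1447  1.0548  0.3366] [-0.0007  0.0026 -0.0009]
F 5.4833 [ 0.8918  0.4002 -0.3789  1.6821  0.1612  1.0918  0.4652] [-0.0008  0.001  -0.0007]
```

View pics/m1.png

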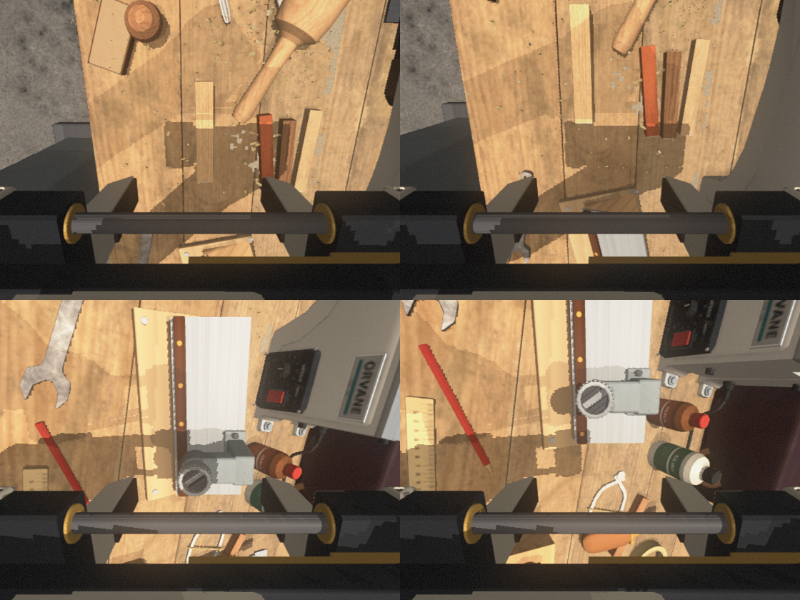

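View pics/m2.png

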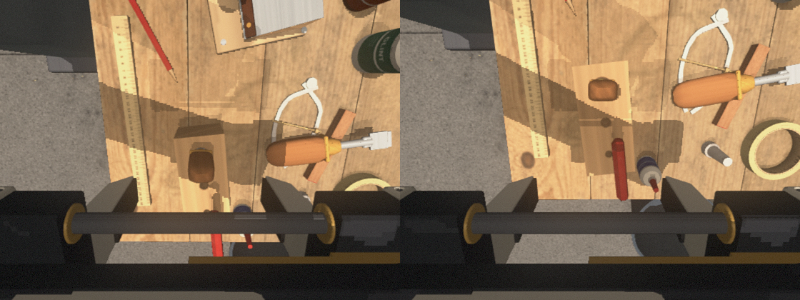

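The wrist views show: A/B the block (A 400-px frame at 205,130; B 182,65), C/D the gauge with the slotted screw head (C 195,180; D 195,97), E/F the driver handle (E 201,165; F 203,90). Next, enlarged crops.

```bash
python3 - <<'E'
from h import *
def crop(n,x,y,w,h,s):
    return cv2.resize(load(n)[0][y:y+h,x:x+w],(int(w*s),int(h*s)),interpolation=cv2.INTER_CUBIC)
a=crop("A",245,100,80,170,3.5);b=crop("B",215,0,80,170,3.5)
c=np.vstack([crop("E",251,199,60,70,4),crop("F",254,80,60,70,4)])
H=595;m=np.zeros((H,800,3),np.uint8);m[:,:280]=a;m[:,280:560]=b;m[:560,560:]=c
cv2.imwrite("pics/m3.png",m)
l=np.vstack([crop("D",230,100,100,75,4),crop("C",230,215,100,75,4)])
r=crop("C",170,10,200,280,2)
m=np.zeros((600,800,3),np.uint8);m[:,:400]=l;m[:560,400:]=r
cv2.imwrite("pics/m4.png",m)
E
```

```text
(no output)
```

View pics/m3.png

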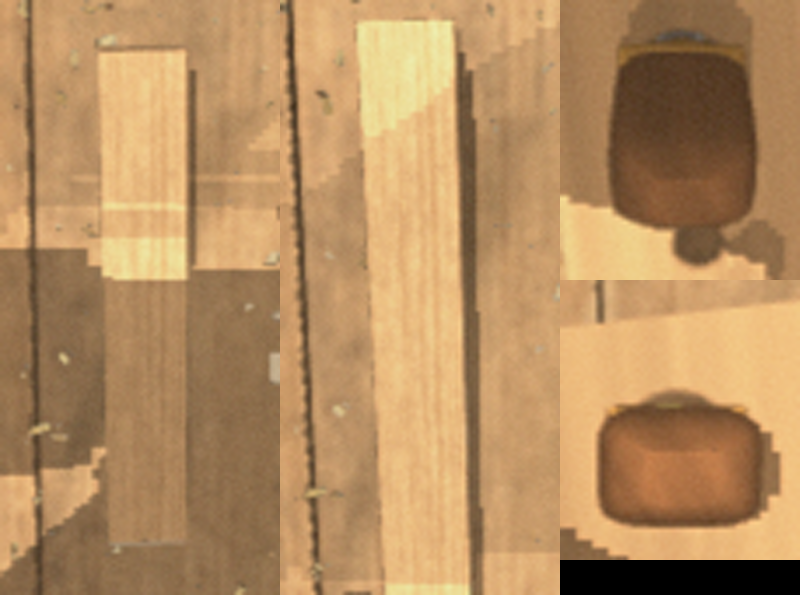

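View pics/m4.png

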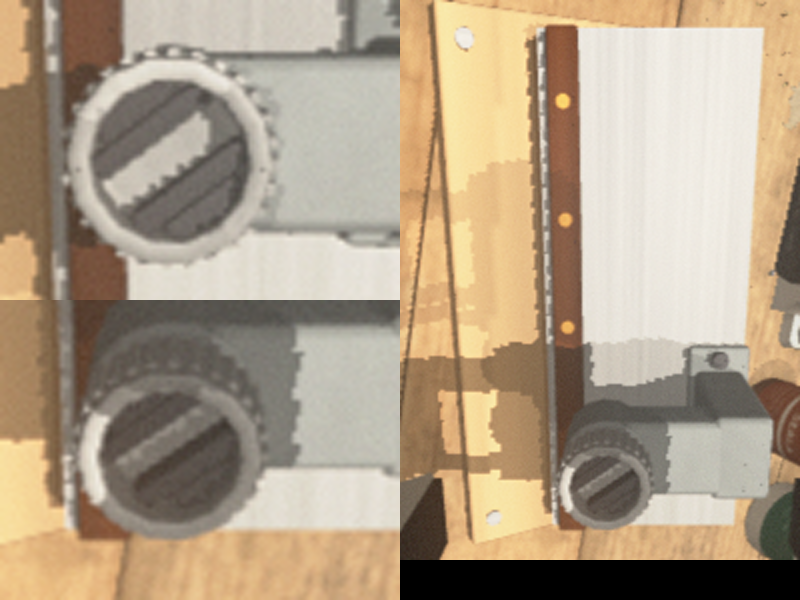

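m3: block top-face corners are in A at montage (99,50), (186,48), (187,543), (108,544) and in B at (358,21), (454,21). The driver handle top is at about (680,462) in F. m4: the rim centres are D (171,157) and C (174,457), the slot runs about 34° above horizontal in D, and the bed corners in C are (580,27), (764,28), (734,524).

```bash
python3 - <<'E'
from h import *
from scipy.optimize import least_squares
cal={k:load(k)[1] for k in "ABCDEF"}
A=lambda x,y:(x/3.5+245,y/3.5+100); B=lambda x,y:((x-280)/3.5+215,y/3.5)
print("blk L-corners tri",tri([(cal['A'],A(99,50)),(cal['B'],B(358,21))]),tri([(cal['A'],A(186,48)),(cal['B'],B(454,21))]))
P=np.array([plane(cal['A'],A(*p),.025) for p in [(99,50),(186,48),(187,543),(108,544)]]);print(P)
w=[np.linalg.norm(P[i]-P[(i+1)%4]) for i in range(4)];m=P.mean(0);d=P[:2].mean(0)-P[2:].mean(0);print("sides",w,"mid",m,"dir deg from y",np.degrees(np.arctan2(-d[0],d[1])))
# gauge
C2=lambda x,y:((x-400)/2+170,y/2+10); D4=lambda x,y:(x/4+230,y/4+100); C4=lambda x,y:(x/4+230,(y-300)/4+215)
def bedR(yaw): return (R.from_euler('z',yaw)*R.from_euler('y',-np.pi/6))
obs=[('C',C2(580,27),(0,.17,0),1),('C',C2(764,28),(.08,.17,0),1),('C',C2(734,524),(.08,-.07,0),1),('D',(343,200.2),(.08,-.07,0),.5),
('C',C4(174,457),None,1),('D',D4(171,157),None,1)]
def res(q,full=False):
    o=[]
    for k,p,b,wt in obs:
        b=np.array(b) if b is not None else np.array([.0125,0,q[4]])
        o.append(wt*(proj(cal[k],q[:3]+bedR(q[3]).apply(b))-p))
    return np.array(o) if full else np.r_[np.ravel(o),(q[4]-.1024)/.0007]
s=least_squares(res,[.55,-.064,.037,.2,.1024]);q=s.x;print("gauge",q,np.degrees(q[3]));print(res(q,1))
Rb=bedR(q[3]);np.save("gauge.npy",q)
def onbed(c,p,h):
    e,d=ray(c,p);e=Rb.inv().apply(e-q[:3]);d=Rb.inv().apply(d);return e+d*(h-e[2])/d[2]
h=q[4]-.013
for k,F,a,b,hh in [('D',D4,(120,208),(210,150),h),('D',D4,(103,180),(200,113),h),('D',D4,(130,225),(243,143),h+.008),('C',C4,(118,470),(228,408),h)]:
    u=onbed(cal[k],F(*a),hh);v=onbed(cal[k],F(*b),hh);dd=v-u;print("slot",k,u,v,"turn",np.arctan2(dd[0],dd[1]))
# driver
for k in "EF":
    im=load(k)[0];roi=(slice(190,262),slice(251,311)) if k=='E' else (slice(90,140),slice(254,314))
    hsv=cv2.cvtColor(im,cv2.COLOR_BGR2HSV)[roi];f=im[roi].astype(int)
    mk=((hsv[...,0]<13)&(hsv[...,1]>105)).astype(np.uint8)
    mk=cv2.morphologyEx(mk,cv2.MORPH_OPEN,np.ones((3,3)))
    cs=max(cv2.findContours(mk,0,1)[0],key=cv2.contourArea)+np.array([roi[1].start,roi[0].start])
    r=cv2.minAreaRect(cs);print(k,r,cv2.boundingRect(cs))
    bx=cv2.boxPoints(r);W=np.array([plane(cal[k],p,.14) for p in bx]);print(W,W.mean(0),"yaw",[np.degrees(np.arctan2(*(W[i+1]-W[i])[[1,0]])) for i in (0,1)])
E
```

```text
blk L-corners tri (array([0.4828, 0.3844, 0.0242]), [np.float64(0.00013358578083967133), np.float64(0.00013358578083963538)]) (array([0.5071, 0.3849, 0.0219]), [np.float64(0.00011451011323109224), np.float64(0.00011451011323122866)])
[[0.4827 0.3844 0.025 ]
 [0.5068 0.385  0.025 ]
 [0.5102 0.2342 0.025 ]
 [0.4852 0.2338 0.025 ]]
sides [np.float64(0.0241227617641136), np.float64(0.1507965153421671), np.float64(0.025000742655454117), np.float64(0.1506029228334824)] mid [0.4962 0.3093 0.025 ] dir deg from y 1.135896730322694
gauge [ 0.543  -0.0664  0.0369  0.2068  0.1024] 11.849706117242057
[[ 0.0541 -0.1348]
 [ 0.4704 -0.3072]
 [-0.0527 -0.1709]
 [-0.5313 -0.2693]
 [-0.5009 -0.33  ]
 [ 0.2603  0.8166]]
slot D [ 0.0032 -0.0096  0.0894] [0.0188 0.0004 0.0894] turn 1.0049674891356815
slot D [ 0.0003 -0.0047  0.0894] [0.0171 0.0066 0.0894] turn 0.9776107306267666
slot D [ 0.0053 -0.0113  0.0974] [0.0242 0.0023 0.0974] turn 0.9480588722742214
slot C [ 0.0019 -0.0093  0.0894] [0.0229 0.0037 0.0894] turn 1.0171936612672234Traceback (most recent call last):
  File "<stdin>", line 32, in <module>
ValueError: max() iterable argument is empty
```

```bash
cat >> h.py <<'E'
q=np.load("gauge.npy");BR=R.from_euler('z',q[3])*R.from_euler('y',-np.pi/6);BO=q[:3]
def bed(x,y,z): return BO+BR.apply([x,y,z])
gy=BR.apply([0,1,0]);bn=BR.apply([0,0,1]);bu=BR.apply([1,0,0]);Z=np.array([0,0,1.])
RB=frame(gy,-bn)
E
python3 - <<'E'
from h import *
b=np.array([-np.sin(np.radians(1.14)),np.cos(np.radians(1.14)),0])
g=np.array([.4962,.3093,0])+.058*b
for sgn in (1,-1):
  print(sgn)
  for p,r in [(g+.12*Z,frame(sgn*b,-Z)),(g+.009*Z,frame(sgn*b,-Z))]+[(bed(.0145,y,z),frame(sgn*gy,-bn)) for y,z in [(.168,.07),(.168,.009),(.12,.009),(.066,.009),(.066,.09)]]:
    print(manip.solve_ik(list(p),r.as_quat()))
im=load("F")[0];hsv=cv2.cvtColor(im,cv2.COLOR_BGR2HSV)
print(hsv[125,284],hsv[125,262],hsv[145,284],hsv[125,310])
E
```

```text
1
[-0.1151  0.6641 -0.7913  1.7173  0.5495  0.9961 -1.0894]
[-0.2473  0.774  -0.5965  1.7606  0.5847  0.7915 -1.1148]
None
[ 0.8206  0.9215 -1.3031  2.3968  1.9159  0.8432 -1.6013]
[ 0.9558  0.9274 -1.3027  2.3869  1.908   0.7766 -1.4692]
[ 1.0959  0.9451 -1.3027  2.3588  1.8723  0.7121 -1.2951]
None
-1
[ 0.1383  0.9741 -1.306   1.7097  0.9878  1.2742  1.7615]
[ 0.1334  1.2117 -1.3105  1.7486  1.2473  1.2668  1.6439]
None
[ 0.8206  0.9215 -1.3031  2.3968  1.9159  0.8432  1.5403]
[ 0.9558  0.9274 -1.3027  2.3869  1.908   0.7766  1.6724]
[ 1.0959  0.9451 -1.3027  2.3588  1.8723  0.7121  1.8465]
None
[ 12 154 181] [ 16 122 240] [ 16 124 228] [ 17 118 243]
```

```bash
python3 - <<'E'
from h import *
for y in (.168,.12,.066,0):
  for z in (.03,.05,.07,.1,.15,.18,.2,.22,.25):
    o=[]
    for yaw in np.radians([0,60,120,180,240,300]):
      s=manip.solve_ik(list(bed(.0125,y,z)),(R.from_rotvec(yaw*bn)*RB).as_quat()); o.append('-' if s is None else f"{s[2]:.2f}/{s[3]:.2f}/{s[6]:.2f}")
    print(y,z,o)
E
```

```text
0.168 0.03 ['-', '-', '-', '-', '-', '-']
0.168 0.05 ['-', '-', '-', '-', '-', '-']
0.168 0.07 ['-', '-', '-', '-', '-', '-']
0.168 0.1 ['-', '-', '-', '-', '-', '-']
0.168 0.15 ['-', '-', '-', '-', '-', '-']
0.168 0.18 ['-', '-', '-', '-', '-', '-']
0.168 0.2 ['-', '-', '-', '-', '-', '-']
0.168 0.22 ['-', '-', '-', '-', '-', '-']
0.168 0.25 ['-', '-', '-', '-', '-', '-']
0.12 0.03 ['-', '-', '-0.79/2.42/0.19', '-', '-', '-']
0.12 0.05 ['-', '-', '-', '-', '-', '-']
0.12 0.07 ['-', '-', '-', '-', '-', '-']
0.12 0.1 ['-', '-', '-', '-', '-', '-']
0.12 0.15 ['-', '-', '-', '-', '-', '-']
0.12 0.18 ['-', '-', '-', '-', '-', '-']
0.12 0.2 ['-', '-', '-', '-', '-', '-']
0.12 0.22 ['-', '-', '-', '-', '-', '-']
0.12 0.25 ['-', '-', '-', '-', '-', '-']
0.066 0.03 ['-1.30/2.38/-1.30', '-1.30/2.38/-0.25', '-1.30/2.38/0.80', '-1.30/2.38/1.85', '-0.84/2.39/2.48', '-1.30/2.38/-2.34']
0.066 0.05 ['-1.30/2.40/-1.28', '-1.30/2.40/-0.23', '-1.30/2.40/0.82', '-1.30/2.40/1.87', '-', '-1.30/2.40/-2.32']
0.066 0.07 ['-', '-', '-', '-', '-', '-']
0.066 0.1 ['-', '-', '-', '-', '-', '-']
0.066 0.15 ['-',
[... 550 characters left out ...]
9/2.35/-1.92']
0 0.1 ['-1.29/2.37/-0.65', '-1.29/2.37/0.40', '-1.29/2.37/1.44', '0.68/2.41/-1.37', '-0.20/2.39/-0.56', '-0.20/2.39/0.49']
0 0.15 ['-0.61/2.39/1.16', '-0.57/2.39/2.21', '-1.39/2.38/2.42', '-0.29/2.40/-1.93', '-0.45/2.39/-0.90', '-0.61/2.39/0.11']
0 0.18 ['-0.51/2.39/1.15', '-0.39/2.39/2.19', '-', '-0.31/2.40/-2.00', '-0.45/2.39/-0.94', '-0.57/2.39/0.11']
0 0.2 ['-0.47/2.39/1.14', '-0.33/2.39/2.16', '-', '-0.33/2.39/-2.03', '-0.44/2.39/-0.96', '-0.56/2.39/0.11']
0 0.22 ['-0.43/2.38/1.13', '-0.28/2.39/2.14', '-', '-0.33/2.39/-2.04', '-0.44/2.38/-0.96', '-0.54/2.38/0.11']
0 0.25 ['-0.39/2.37/1.11', '-0.24/2.38/2.10', '-', '-0.34/2.37/-2.05', '-0.43/2.37/-0.96', '-0.51/2.37/0.12']
```

```bash
python3 - <<'E'
from h import *
for al in (15,25,35,45,55):
  a=np.radians(al); r0=R.from_rotvec(-a*bu)*RB   # rotate about slope axis: hand leans to +gy?
  hand=r0.apply([0,0,-1]); 
  for sg in (0,np.pi):
    r=r0*R.from_rotvec([0,0,sg]); o=[]
    for y,z in [(.16,.014),(.16,.05),(.16,.08),(.11,.014),(.06,.014),(.06,.08)]:
      s=manip.solve_ik(list(bed(.0125,y,z)),r.as_quat()); o.append('-' if s is None else f"{s[2]:.2f}/{s[3]:.2f}/{s[6]:.2f}")
    bb=np.array([-.02,1,0]);r2=frame(bb,-Z); r2=R.from_rotvec(-a*np.cross(bb,Z))*r2*R.from_rotvec([0,0,sg])
    s=manip.solve_ik([.495,.36,.014],r2.as_quat()); o.append('P-' if s is None else f"P{s[2]:.2f}/{s[3]:.2f}/{s[6]:.2f}")
    print(al,sg>0,hand@gy>0,r2.apply([0,0,-1])@bb>0,o)
E
```

```text
15 False True True ['-0.57/2.39/-2.00', '-0.70/2.42/-1.88', '-', '-0.53/2.41/-1.99', '-0.12/2.42/-2.19', '-', 'P-0.67/1.61/-1.29']
15 True True True ['-0.65/2.39/1.16', '-', '-', '-1.08/2.39/1.36', '-1.08/2.39/1.44', '-', 'P-1.31/1.60/1.60']
25 False True True ['-0.66/2.32/-1.97', '-0.93/2.35/-1.90', '-1.25/2.37/-1.84', '-0.59/2.36/-1.96', '0.03/2.40/-2.10', '-', 'P-0.66/1.49/-1.34']
25 True True True ['-0.21/2.34/1.14', '-0.43/2.37/1.23', '-0.43/2.39/1.31', '0.01/2.38/1.08', '-0.65/2.38/1.22', '-', 'P-1.31/1.48/1.59']
35 False True True ['-0.90/2.23/-1.97', '-0.95/2.27/-1.94', '0.46/2.34/-1.73', '-0.94/2.28/-1.93', '-0.48/2.32/-1.97', '-1.10/2.38/-1.82', 'P-0.63/1.37/-1.35']
35 True True True ['-0.43/2.24/1.16', '-0.43/2.28/1.21', '-0.65/2.31/1.25', '-0.21/2.30/1.15', '0.01/2.34/1.11', '-0.21/2.40/1.28', 'P-1.09/1.36/1.64']
45 False True True ['-0.90/2.13/-1.99', '-0.95/2.17/-1.99', '0.46/2.24/-1.71', '-0.91/2.18/-1.97', '-0.77/2.23/-1.96', '-0.99/2.31/-1.90', 'P-0.60/1.24/-1.35']
45 True True True ['-0.64/2.13/1.15', '-0.69/2.18/1.17', '-0.74/2.21/1.19', '-0.60/2.19/1.15', '-0.56/2.24/1.16', '-0.66/2.31/1.23', 'P-1.09/1.23/1.65']
55 False True True ['-0.84/2.01/-2.02', '-0.88/2.06/-2.02', '0.46/2.13/-1.68', '-0.83/2.07/-2.00', '-0.80/2.12/-1.98', '-0.91/2.22/-1.97', 'P-0.58/1.10/-1.34']
55 True True True ['-0.63/2.02/1.14', '-0.67/2.06/1.14', '-0.71/2.10/1.15', '-0.58/2.08/1.14', '-0.54/2.13/1.14', '-0.63/2.22/1.18', 'P-0.65/1.10/1.78']
```

```bash
cat >> h.py <<'E'
AL=np.radians(40)
def lean(r0,ax): return R.from_rotvec(-AL*ax)*r0*R.from_rotvec([0,0,np.pi])
RL=lean(RB,bu)
def st(t=""):
    print(t,"t",round(manip.current_clock(),2),"tcp",np.array(manip.current_tool_pos()),"F",np.array(manip.current_force()),"gap",round(manip.current_finger_gap(),4))
def bedc(): return BR.inv().apply(np.array(manip.current_tool_pos())-BO)
E
python3 - <<'E'
from h import *
b=np.array([-np.sin(np.radians(1.14)),np.cos(np.radians(1.14)),0]);bx=np.array([b[1],-b[0],0])
r=lean(frame(b,-Z),bx)
g=np.array([.4962,.3093,0])+.052*b-.022*bx+.014*Z
back=r.apply([0,0,-1])
print([manip.solve_ik(list(bed(.016,.158,z)),RL.as_quat()) is not None for z in (.014,.054,.08)])
manip.move_pose(list(g+.10*Z),r.as_quat())
st("hover")
manip.servo_line(list(g+.0*Z),vel=.12); manip.sleep(.2); st("down")
e=g-np.array(manip.current_tool_pos());print("err",e)
effector.close(f_grip=30); st("grip")
manip.servo_line(list(np.array(manip.current_tool_pos())+.12*Z),vel=.2); st("up")
shot("G")
E
```

```text
[True, True, True]
hover t 8.11 tcp [0.4745 0.3596 0.1143] F [ 0.0084 -0.0428  0.8059] gap 0.0919
down t 9.29 tcp [0.4734 0.3613 0.0145] F [ 0.1111 -0.6618  0.643 ] gap 0.092
err [-0.0002 -0.0004 -0.0005]
grip t 10.34 tcp [0.4732 0.3609 0.0139] F [ 0.0949 -0.8398 -0.4497] gap 0.0248
up t 11.09 tcp [0.4732 0.3605 0.1332] F [ 0.3179  0.0628 -0.6316] gap 0.0249
```

View pics/G.png

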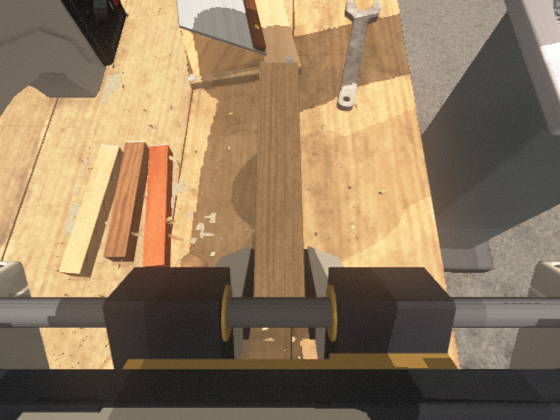

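G shows the block held squarely between the fingers, with its far end at row 60 (columns 260–300).

```bash
python3 - <<'E'
from h import *
c=load("G")[1];p=plane(c,(280,60),.144);print("far end rel tcp",p-np.array(manip.current_tool_pos()))
manip.move_pose(list(bed(.0165,.160,.06)),RL.as_quat()); manip.sleep(.2); st("hover");print(bedc())
shot("H0")
manip.servo_line(list(bed(.0165,.160,.018)),vel=.1);manip.sleep(.2);st();print(bedc()*1e3)
f0=np.array(manip.current_force())
z=.018
while z>.010:
    z-=.0007; manip.servo_line(list(bed(.0165,.160,z)),vel=.02); manip.sleep(.03)
    f=BR.inv().apply(np.array(manip.current_force())-f0)
    if f[2]>3: break
print("contact z cmd",z,bedc()*1e3,f)
E
```

```text
far end rel tcp [ 0.0014 -0.1321  0.0115]
hover t 12.42 tcp [0.4954 0.0888 0.097 ] F [-0.5739 -1.1968 -0.3403] gap 0.0251
[0.0173 0.1617 0.0594]
 t 13.23 tcp [0.5153 0.0914 0.0613] F [ 0.015  -0.6557 -0.2746] gap 0.025
[ 16.7705 160.1429  18.4347]
contact z cmd 0.013800000000000003 [ 16.519  160.04    14.2273] [-0.5932  2.3198  6.1781]
```

```bash
python3 - <<'E'
from h import *
z=.0142
f0=np.array(manip.current_force())
x=.0165
while x>.0095:
    x-=.0008; manip.servo_line(list(bed(x,.160,z)),vel=.03); manip.sleep(.03)
    f=BR.inv().apply(np.array(manip.current_force())-f0)
    if f[0]>4: break
print("fence x",x,bedc()*1e3,f, manip.current_clock())
x=max(x,bedc()[0])
effector.open_jaws(); manip.sleep(.2); shot("H")
st();effector.close(f_grip=12); st();print(bedc()*1e3)
# slide
np.save("xz.npy",[bedc()[0],bedc()[2]])
y=.160
while y>.062:
    y-=.012; manip.servo_line(list(bed(x,y,z)),vel=.06)
    F=np.array(manip.current_force());f=BR.inv().apply(F)
    if np.abs(f[1])>12: print("stop",y,f);break
manip.sleep(.2);print("slid",bedc()*1e3,f,manip.current_clock());shot("I")
m=np.hstack([cv2.resize(load(k)[0],(400,300)) for k in "HI"]);cv2.imwrite("pics/m5.png",m)
E
```

```text
fence x 0.0117 [ 11.8127 159.9001  14.2478] [ 4.2684 -3.4907 -2.0891] 16.6333
 t 18.04 tcp [0.5131 0.0908 0.0551] F [-0.456  -0.5206  0.1983] gap 0.092
 t 19.09 tcp [0.5132 0.0908 0.0552] F [ 0.0486 -0.2156  0.8268] gap 0.0245
[ 11.8907 160.0222  14.2594]
slid [12.119  51.9689 14.171 ] [ 3.7196 -0.6347 -0.5391] 22.4417
```

View pics/m5.png

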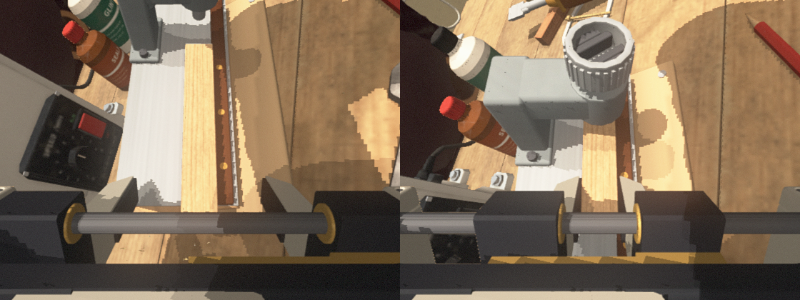

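The hand view I shows the block running under the C-arm along the fence (column ≈600 at row 150). I'll release, back off, and check which obstacles surround the driver.

```bash
python3 - <<'E'
from h import *
effector.open_jaws()
p=np.array(manip.current_tool_pos())+.09*RL.apply([0,0,-1])
manip.servo_line(list(p),vel=.2);st()
cE,cF=load("E")[1],load("F")[1];k=1.4
f=lambda a,b:tri([(cE,np.array(a)*k),(cF,np.array(b)*k)])
print("big handle butt",f((268,155),(674,95) if 0 else (274,95)));print("big ferrule",f((328,148),(338,85)))
print("big blade tip",f((388,142),(400,73)))
print("driver top",f((201,178),(203,89)));print("red T near end",f((213,203),(215,141)))
print("F-plane driver",plane(cF,(284,125.5),.143),"T ends",plane(cF,np.array((215,141))*k,.142),plane(cF,np.array((222,200))*k,.142),"stand TL,TR",plane(cF,np.array((173,67))*k,.075),plane(cF,np.array((228,61))*k,.075))
im=load("F")[0];hsv=cv2.cvtColor(im,cv2.COLOR_BGR2HSV)[85:145,254:314]
mk=((hsv[...,2]<200)&(hsv[...,0]<14)).astype(np.uint8)
mk=cv2.morphologyEx(mk,cv2.MORPH_OPEN,np.ones((5,5)))
cs=max(cv2.findContours(mk,0,1)[0],key=cv2.contourArea)+np.array([254,85])
r=cv2.minAreaRect(cs);W=np.array([plane(cF,p,.13) for p in cv2.boxPoints(r)]);print(r,W,W.mean(0))
E
```

```text
t 24.25 tcp [0.4901 0.0342 0.1148] F [ 0.0244 -0.2869 -0.1404] gap 0.0915
big handle butt (array([ 0.5895, -0.3087,  0.0292]), [np.float64(0.000437800450952716), np.float64(0.00043780045095274494)])
big ferrule (array([ 0.6789, -0.2943,  0.0362]), [np.float64(0.0011919796337924772), np.float64(0.0011919796337924965)])
big blade tip (array([ 0.749 , -0.278 ,  0.0579]), [np.float64(0.0032955176774988712), np.float64(0.0032955176774988933)])
driver top (array([ 0.4816, -0.2922,  0.1538]), [np.float64(0.00018227199256643542), np.float64(0.00018227199256649313)])
red T near end (array([ 0.4994, -0.3639,  0.0838]), [np.float64(0.00040470092370893966), np.float64(0.0004047009237089277)])
F-plane driver [ 0.4818 -0.2934  0.143 ] T ends [ 0.495  -0.3474  0.142 ] [ 0.5044 -0.4191  0.142 ] stand TL,TR [ 0.4454 -0.27    0.075 ] [ 0.514  -0.2632  0.075 ]
((282.5, 128.0), (22.0, 35.0), 90.0) [[ 0.4677 -0.288   0.13  ]
 [ 0.494  -0.2881  0.13  ]
 [ 0.4943 -0.3043  0.13  ]
 [ 0.4675 -0.3043  0.13  ]] [ 0.4809 -0.2962  0.13  ]
```

```bash
python3 - <<'E'
from h import *
cF=load("F")[1]
print([plane(cF,(284,r),z)[1] for r in (111,141.25) for z in (.12,.13,.14)])
Rd=frame([0,1,0],-Z)
print([manip.solve_ik(x,Rd.as_quat()) is not None for x in ([.5,.03,.27],[.4816,-.294,.105],[.4816,-.294,.22])])
manip.move_pose([.5,.03,.27],Rd.as_quat())
manip.move_pose([.4816,-.294,.215],Rd.as_quat())
manip.servo_line([.4816,-.294,.105],vel=.15);manip.sleep(.15);st("down")
effector.close(f_grip=50);st("grip")
print(manip.current_wrist_torque())
manip.servo_line([.4816,-.294,.20],vel=.15);manip.sleep(.1);st("up")
shot("K")
E
```

```text
[np.float64(-0.2839348497139567), np.float64(-0.28371403152585606), np.float64(-0.28349321333775546), np.float64(-0.30709589062872295), np.float64(-0.30600864893536883), np.float64(-0.3049214072420148)]
[True, True, True]
down t 27.83 tcp [ 0.4825 -0.2944  0.1062] F [ 0.1176  0.5674 -0.4153] gap 0.0918
grip t 28.8 tcp [ 0.4816 -0.294   0.105 ] F [-0.3041  0.3855 -0.0255] gap 0.0315
[-0.1038  0.0003  0.0341]
up t 29.68 tcp [ 0.4806 -0.2935  0.1985] F [-0.1777  0.3002 -0.9751] gap 0.0315
```

View pics/K.png

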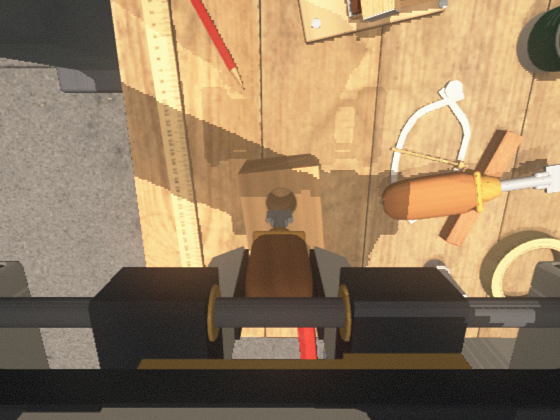

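K shows the driver held squarely, with the handle at (280,265) and the grey blade at about (280,215) above the hole (281,202). I'll locate the blade edge in the tool frame numerically.

```bash
python3 - <<'E'
from h import *
im,c=load("K");hsv=cv2.cvtColor(im,cv2.COLOR_BGR2HSV)
for r in range(188,238,2): print(r,' '.join(f"{hsv[r,x,1]:3d}/{hsv[r,x,2]:3d}" for x in (262,268,274,280,286,292,298)), "gray x:",np.flatnonzero(hsv[r,255:305,1]<70)[[0,-1]]+255 if (hsv[r,255:305,1]<70).any() else '')
T=R.from_quat(manip.current_tcp_rot());t=np.array(manip.current_tool_pos())
for h in (0,.004):
  for off in (-.004,-.002,0,.002,.004):
    X=t+T.apply([[off,-.01,.098-h],[off,.01,.098-h]]); print("edge z",h,off,proj(c,X).round(1).tolist())
E
```

```text
188 122/155 125/153 127/147 125/139 123/141 119/158 126/166 gray x: 
190 129/156 125/157 123/139 127/149 125/143 127/155 124/167 gray x: 
192 126/154 122/153 124/142 127/153 122/144 128/132 126/164 gray x: 
194 123/156 118/130 126/128 127/153 123/139 124/103 125/204 gray x: 
196 124/164 129/109 123/108 123/139 127/104 124/107 127/205 gray x: 
198 127/198 118/108 121/112 126/105 130/106 134/105 128/207 gray x: 
200 126/199 126/111 123/110 120/115 123/110 124/111 126/208 gray x: 
202 127/201 125/110 118/110 119/111 115/111 120/106 126/206 gray x: 
204 126/199 120/113 122/113 127/110 120/115 134/103 125/204 gray x: 
206 126/194 127/110 124/115 126/115 117/116 120/104 126/203 gray x: 
208 126/199 127/122 125/120 122/119 125/110 126/105 127/200 gray x: 
210 122/198  90/124  71/107  71/104  66/105 124/105 126/205 gray x: [269 289]
212 127/198  51/100  56/101  47/103  55/102 116/138 126/203 gray x: [268 290]
214 121/200  51/106  54/104  56/101  53/101 116/170 126/199 gray x: [267 291]
216 126/197  49/ 99  56/ 96  50/103  50/103 110/150 123/201 gray x: [267 291]
218 123/197  39/123  51/ 95  
[... 501 characters left out ...]
2 162/142 162/145 159/143 170/141 154/146 168/141 160/142 gray x: 
234 151/150 145/109 147/104 153/107 142/104 146/119 162/151 gray x: 
236 146/ 89 141/ 87 143/ 93 140/ 91 138/ 89 127/ 92 155/115 gray x: 
edge z 0 -0.004 [[267.4, 213.9], [291.9, 213.9]]
edge z 0 -0.002 [[267.4, 211.6], [291.9, 211.6]]
edge z 0 0 [[267.4, 209.3], [291.9, 209.2]]
edge z 0 0.002 [[267.3, 206.9], [292.0, 206.9]]
edge z 0 0.004 [[267.3, 204.6], [292.0, 204.5]]
edge z 0.004 -0.004 [[267.3, 215.5], [292.1, 215.5]]
edge z 0.004 -0.002 [[267.2, 213.2], [292.1, 213.1]]
edge z 0.004 0 [[267.2, 210.8], [292.1, 210.8]]
edge z 0.004 0.002 [[267.2, 208.4], [292.2, 208.4]]
edge z 0.004 0.004 [[267.1, 206.0], [292.2, 206.0]]
```

```bash
cat >> h.py <<'E'
TH0=.985
OFF=np.array([-.001,-.0003,0])
def dpose(th,z,dx=0,dy=0,off=OFF):
    "tool pose with blade edge at bed height z (blade edge), slot turn th"
    r=R.from_rotvec((np.pi/2-th)*bn)*RB
    return bed(.0125+dx,dy,z+.098)-r.apply(off), r.as_quat()
E
python3 - <<'E'
from h import *
fl=.0325-.003183*TH0+.060
for th in (TH0,1.7,2.4):
    for z in (fl,fl+.055): p,o=dpose(th,z);print(th,manip.solve_ik(list(p),o))
p,o=dpose(TH0,fl+.055);manip.move_pose(list(p),o)
p,o=dpose(TH0,fl+.022);manip.servo_line(list(p),vel=.12);manip.sleep(.25);st();print(np.array(manip.current_tool_pos())-p)
shot("L")
im=load("L")[0];cv2.imwrite("pics/L2.png",cv2.resize(im[120:320,180:380],(600,600),interpolation=cv2.INTER_CUBIC))
E
```

```text
0.985 [ 0.2529 -0.0572  0.0584  2.4075 -0.6664  0.4069  1.6713]
0.985 [ 0.3088 -0.1971  0.0461  2.3897 -0.5122  0.5547  1.534 ]
1.7 [ 0.6154 -0.047  -0.2938  2.3958 -0.7061  0.419   0.9946]
1.7 [ 0.6377 -0.1889 -0.245   2.3797 -0.6227  0.5869  0.9274]
2.4 [ 0.6874 -0.045  -0.3628  2.3923 -0.7114  0.4218  0.301 ]
2.4 [ 0.7328 -0.189  -0.3279  2.3758 -0.6514  0.5978  0.2567]
 t 31.44 tcp [ 0.4509 -0.0851  0.225 ] F [ 0.297  -0.5015 -0.8043] gap 0.0316
[ 0.0002 -0.0003  0.0007]
```

View pics/L2.png

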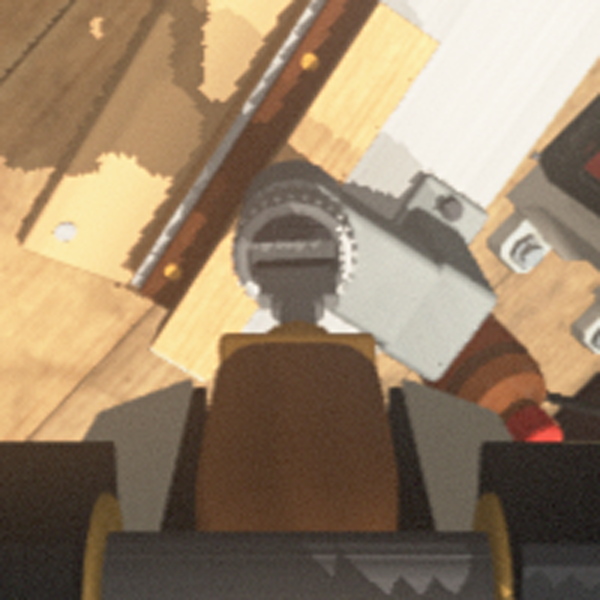

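L2 shows the slot horizontal at (245–335, ≈248) in the crop, and the blade centred below it at column 295, against a collar centre of about 297.

```bash
python3 - <<'E'
from h import *
c=load("L")[1];fl=.0325-.003183*TH0+.060
cr=lambda p:((proj(c,p)-[180,120])*3).round(0).tolist()
sd=lambda th:np.array([np.sin(th),np.cos(th),0]); pd=np.array([np.cos(TH0),-np.sin(TH0),0])
o=np.array([.0125,0,fl])
print("slot floor edges",[[cr(bed(*(o+s*.0035*pd+e*.0115*sd(TH0)+[0,0,h]))) for e in (-1,1)] for s,h in ((-1,0),(1,0),(-1,.008),(1,.008))])
a=np.linspace(0,6.28,60)
for r,h in ((.017,.013),(.013,.013),(.013,.008)):
    P=np.array([cr(bed(.0125+r*np.cos(t),r*np.sin(t),fl+h)) for t in a]);print("rim",r,h,P.min(0),P.max(0))
T=R.from_quat(manip.current_tcp_rot());t=np.array(manip.current_tool_pos())
print("blade edge pred",[cr(t+T.apply(OFF+[s,d,.098])) for s in (-.0012,.0012) for d in (-.01,.01)])
im=load("L")[0][120:320,180:380];g=cv2.cvtColor(im,cv2.COLOR_BGR2GRAY)
print("col 92..98 mean by crop row*3:",[(3*r,int(g[r,92:104].mean())) for r in range(58,112)])
print("row 80:",[(3*x,int(g[80:84,x].mean())) for x in range(74,124)])
E
```

```text
slot floor edges [[[255.0, 234.0], [334.0, 233.0]], [[256.0, 256.0], [334.0, 256.0]], [[254.0, 241.0], [335.0, 241.0]], [[255.0, 265.0], [335.0, 265.0]]]
rim 0.017 0.013 [234. 199.] [355. 315.]
rim 0.013 0.013 [248. 213.] [341. 302.]
rim 0.013 0.008 [249. 209.] [340. 296.]
blade edge pred [[259.0, 275.0], [332.0, 275.0], [259.0, 267.0], [332.0, 267.0]]
col 92..98 mean by crop row*3: [(174, 89), (177, 92), (180, 103), (183, 109), (186, 103), (189, 96), (192, 97), (195, 106), (198, 106), (201, 113), (204, 138), (207, 140), (210, 133), (213, 113), (216, 87), (219, 82), (222, 81), (225, 76), (228, 80), (231, 81), (234, 80), (237, 83), (240, 112), (243, 147), (246, 139), (249, 124), (252, 121), (255, 117), (258, 86), (261, 70), (264, 72), (267, 88), (270, 94), (273, 95), (276, 93), (279, 95), (282, 94), (285, 93), (288, 92), (291, 92), (294, 92), (297, 93), (300, 94), (303, 95), (306, 95), (309, 95), (312, 96), (315, 94), (318, 95), (321, 98), (324, 95), (327, 88), (330, 90), (333, 95)]
row 80: [(222, 220), (225, 225), (228, 222), (231, 173), (234, 123), (237, 136), (240, 150), (243, 155), (246, 143), (249, 130), (252, 123), (255, 124), (258, 119), (261, 133), (264, 139), (267, 136), (270, 126), (273, 120), (276, 130), (279, 133), (282, 130), (285, 132), (288, 133), (291, 127), (294, 132), (297, 141), (300, 137), (303, 128), (306, 120), (309, 121), (312, 133), (315, 133), (318, 126), (321, 119), (324, 117), (327, 119), (330, 122), (333, 113), (336, 113), (339, 169), (342, 220), (345, 239), (348, 234), (351, 191), (354, 179), (357, 198), (360, 207), (363, 206), (366, 205), (369, 208)]
```

```bash
cat >> h.py <<'E'
fl=lambda th:.0925-.003183*th
def tz():
    a=[]
    for _ in range(4):
        T=R.from_quat(manip.current_tcp_rot()); a.append(np.r_[T.inv().apply(manip.current_wrist_torque())[2],T.inv().apply(manip.current_force())]); manip.sleep(.01)
    return np.mean(a,0)
E
python3 - <<'E'
from h import *
b0=tz();print("base",b0,manip.current_clock())
for d in (.014,.009,.007,.005,.003,.0015):
    p,o=dpose(TH0,fl(TH0)+d);manip.servo_line(list(p),vel=.04);m=tz()-b0
    print(d,m, (bedc()[2]-.098-fl(TH0))*1e3)
    if abs(m[3])>6: print("CONTACT");break
else:
    th=TH0;L=[]
    while th<2.24:
        th+=.157
        p,o=dpose(th,fl(th-.12)+.0015);manip.servo_line(list(p),ori=o,vel=.0016);m=tz()-b0
        print(round(th,3),m)
        if abs(m[0])>.25 or abs(m[3])>10: print("STOP");break
st()
E
```

```text
base [-0.0009  0.8391 -0.2114  1.5313] 31.525
0.014 [-0.003  -0.3232 -0.3448 -0.7793] 13.74592031192376
0.009 [-0.0231 -0.8522 -0.6422 -0.5992] 8.79518024425105
0.007 [-0.0018 -0.1057 -0.3729 -0.5049] 6.9608251128051855
0.005 [-0.0258 -0.5463 -0.5664 -0.8499] 4.943201390361251
0.003 [-0.0182 -0.3432 -0.2241 -0.0185] 2.9204413755233305
0.0015 [-0.0123 -0.4693 -0.4741 -0.7089] 1.4516378578439681
1.142 [-0.0221  0.1246 -0.2266 -0.5072]
1.299 [-0.0641  0.8186 -0.0513 -0.8622]
1.456 [-0.0531  0.4918  0.7205 -0.4376]
1.613 [-0.0458  1.4967  0.2955  0.0852]
1.77 [-0.0644  0.8665  0.2326  0.0524]
1.927 [-0.0731  0.9783  0.6834 -0.4367]
2.084 [-0.0673  1.5843  0.4602 -0.0427]
2.241 [-0.0795  0.7474  0.8735 -0.2579]
 t 36.2 tcp [ 0.4637 -0.0827  0.2042] F [ 1.7077  1.85   -0.6628] gap 0.0319
```

```bash
python3 - <<'E'
from h import *
b0=-.0009;th=2.241;H=[]
def t8():
    a=[]
    for _ in range(6):
        a.append(R.from_quat(manip.current_tcp_rot()).inv().apply(manip.current_wrist_torque())[2]);manip.sleep(.008)
    return np.mean(a)-b0
while th<2.75:
    th+=.022
    p,o=dpose(th,fl(min(th-.17,2.356))+.0015);manip.servo_line(list(p),ori=o,vel=.0012);m=t8();H.append(m)
    T=R.from_quat(manip.current_tcp_rot());y=BR.inv().apply(T.apply([0,1,0]));print(round(th,3),round(np.arctan2(y[0],y[1]),3),round(m,4),round(manip.current_clock(),2))
    if len(H)>4 and m<np.mean(H[:-2][-8:])-.028: print("touch");break
st()
E
```

```text
2.263 2.261 -0.0807 36.5
2.285 2.284 -0.0742 36.8
2.307 2.307 -0.0556 37.1
2.329 2.328 -0.0588 37.4
2.351 2.35 -0.0966 37.7
2.373 2.372 -0.089 38.0
2.395 2.394 -0.0739 38.3
2.417 2.416 -0.0829 38.6
2.439 2.438 -0.0551 38.9
2.461 2.46 -0.0827 39.2
2.483 2.483 -0.0604 39.5
2.505 2.504 -0.0664 39.8
2.527 2.526 -0.0746 40.1
2.549 2.548 -0.0771 40.4
2.571 2.57 -0.0667 40.7
2.593 2.592 -0.1164 41.0
touch
 t 41.0 tcp [ 0.4641 -0.0827  0.2034] F [ 4.3425  0.3977 -0.2866] gap 0.0317
```

```bash
cat >> h.py <<'E'
def tl(n=20,b0=-.0009):
    a=[]
    for _ in range(n):
        a.append(R.from_quat(manip.current_tcp_rot()).inv().apply(manip.current_wrist_torque())[2]);manip.sleep(.01)
    return np.mean(a)-b0,np.std(a)
E
python3 - <<'E'
from h import *
print(tl())
for th in (2.606,2.619,2.632):
    p,o=dpose(th,fl(2.356)+.0015);manip.servo_line(list(p),ori=o,vel=.001);m=tl(15);print(th,m,manip.current_clock())
    if m[0]<-.125: break
E
```

```text
(np.float64(-0.08693947697591628), np.float64(0.015471052981418628))
2.606 (np.float64(-0.09916310555271796), np.float64(0.02947373108898524)) 41.5417
2.619 (np.float64(-0.09713224547870454), np.float64(0.026290104824475753)) 41.9167
2.632 (np.float64(-0.10941484382407855), np.float64(0.030120085965181242)) 42.2917
```

```bash
python3 - <<'E'
from h import *
for th in (2.65,2.668):
    p,o=dpose(th,fl(2.356)+.0015);manip.servo_line(list(p),ori=o,vel=.001);m=tl(25);print(th,m,manip.current_clock())
    if m[0]<-.13: break
print(R.from_quat(manip.current_tcp_rot()).inv().apply(manip.current_force()))
E
```

```text
2.65 (np.float64(-0.1155014332475531), np.float64(0.03494873407762543)) 42.75
2.668 (np.float64(-0.13129390234399718), np.float64(0.03390494633370283)) 43.2083
[1.9552 1.5782 3.5463]
```

```bash
python3 - <<'E'
from h import *
z=fl(2.356)+.0015
def go(th,v): p,o=dpose(th,z);manip.servo_line(list(p),ori=o,vel=v)
print([manip.solve_ik(list(dpose(t,z)[0]),dpose(t,z)[1]) is not None for t in (2.5,2.356,2.1)])
t0=manip.current_clock();go(2.5,.001);print("dt",manip.current_clock()-t0)
go(2.356,.001);b,s=tl(20);print("bias",b,s,manip.current_clock())
th=2.21
go(th,.001)
while th>2.12:
    th-=.022;go(th,.0008);m=tl(10)[0]-b;print(round(th,3),m,manip.current_clock())
    if m>.036: break
E
```

```text
[True, True, True]
dt 0.3166999999999973
bias -0.02505038951339896 0.027765393641503273 43.9833
2.188 0.02434234361835936 44.6167
2.166 0.03529882933777587 44.95
2.144 0.044671270490352244 45.2833
```

```bash
python3 - <<'E'
from h import *
z=fl(2.356)+.0015
p,o=dpose(2.35,z);manip.servo_line(list(p),ori=o,vel=.001)
p,o=dpose(2.35,z+.035);manip.servo_line(list(p),vel=.1)
Rd=frame([0,1,0],-Z).as_quat();P=np.array([.4816,-.294,0])
manip.move_pose(list(P+.205*Z),Rd);manip.sleep(.15);st("over")
shot("M")
f0=np.array(manip.current_force())
for h in (.175,.15,.125,.108,.1055):
    manip.servo_line(list(P+h*Z),vel=.13);f=np.array(manip.current_force())-f0;print(h,f,manip.current_clock())
    if np.linalg.norm(f)>12: print("STOP");break
st()
im,c=load("M");T=None
hsv=cv2.cvtColor(im,cv2.COLOR_BGR2HSV)
for r in range(200,232,3):
    g=np.flatnonzero(hsv[r,255:305,1]<75); print(r,(g[[0,-1]]+255) if len(g)>8 else '')
E
```

```text
over t 47.15 tcp [ 0.4814 -0.2923  0.2051] F [ 0.8099  0.6309 -0.894 ] gap 0.0316
0.175 [0.8533 0.7404 0.0772] 47.5833
0.15 [ 1.0877  0.4806 -0.2768] 47.925
0.125 [0.8419 0.9041 0.6269] 48.2667
0.108 [0.7243 0.5652 0.7684] 48.55
0.1055 [-0.0701  1.0037  1.4311] 48.8
 t 48.8 tcp [ 0.4819 -0.2942  0.106 ] F [-0.5612  0.091  -0.3533] gap 0.0319
200 
203 
206 
209 
212 [268 290]
215 [267 291]
218 [266 291]
221 [266 291]
224 [271 287]
227 
230
```

```bash
python3 - <<'E'
from h import *
manip.servo_line([.4816,-.294,.1048],vel=.05);st("low")
effector.open_jaws();st("open")
manip.servo_line([.4816,-.294,.23],vel=.2);manip.sleep(.1)
manip.move_pose([.48,-.36,.23],frame([0,1,0],-Z).as_quat());manip.sleep(.1)
im,c=shot("N");c0=load("F")[1];im0=load("F")[0]
def box(im):
    im=im[85:145,254:314];h=cv2.cvtColor(im,cv2.COLOR_BGR2HSV)
    mk=((h[...,2]<200)&(h[...,0]<14)).astype(np.uint8);mk=cv2.morphologyEx(mk,cv2.MORPH_OPEN,np.ones((5,5)))
    return cv2.minAreaRect(max(cv2.findContours(mk,0,1)[0],key=cv2.contourArea))
r0,r1=box(im0),box(load("N")[0])
for r,cc in((r0,c0),(r1,c)): print(r,plane(cc,np.array(r[0])+[254,85],.135))
st()
E
```

```text
low t 49.05 tcp [ 0.4817 -0.2941  0.105 ] F [ 0.4119 -0.1217 -0.9127] gap 0.0315
open t 50.12 tcp [ 0.4816 -0.294   0.1048] F [-0.6942  0.429   0.5338] gap 0.0918
((28.5, 43.0), (22.0, 35.0), 90.0) [ 0.4808 -0.2957  0.135 ]
((27.729413986206055, 44.01764678955078), (34.590126037597656, 20.32457160949707), 4.398705005645752) [ 0.4812 -0.2946  0.135 ]
 t 51.51 tcp [ 0.4801 -0.3584  0.2289] F [-0.358   0.6142 -0.2568] gap 0.0918
```

The driver is back upright at its original spot, to within about 1 mm.

```bash
python3 -c "
from bench import manip
print(manip.hand_in(), manip.current_clock())"
```

```text
the job is handed in; nothing more can be done
the job is handed in; nothing more can be done
```

The job is handed in at about 51.5 s of the 61 s allowed: the block lies on the bed against the fence under the stop screw, the screw was turned until the wrist torque showed contact and then eased to what I estimate is a light touch of a few newtons, and the driver stands upright back in its hole; I did not check the final screw position in a picture.

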